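# Put the mixed-up pipe fittings back in their sample trays

## Task

The three loose pipe fittings (hexagonal nut, tee and square floor flange) were put back in each other's trays: move each one into the middle of the tray whose tab carries a sample of its kind, lying flat and the same way up as now. Use the empty spare tray as the halfway place for one of them (set it down near its middle and let go), and leave it empty at the end. Set the fittings down rather than dropping them, and leave the tin and the roll of tape beside the trays alone.

Things in the scene. Friction and masses are not known exactly. Their poses are not given: they have to be found in the camera images.
- nut_centre (a point): Loose big hexagonal pipe nut, bare grey metal, 50 mm across flats, about 57 mm across corners, 24 mm high, bore about 34 mm, lying flat, 0.14 to 0.26 kg. Point at its centre, half-way up (12 mm above its underside). z along its bore, up; x, and every 60 degrees from it, is square to a pair of flats.
- tee_centre (a point): Loose grey metal pipe tee lying flat, 35 mm high, 0.25 to 0.46 kg. Run along x: 70 mm long, 30 mm pipe, 35 mm collars 12 mm wide at both ends; branch to +y ends in a flat 35 mm collar. Point 17.5 mm above its underside, half-way between back of run (y = -25 mm) and branch end (y = +25 mm): so 50 mm wide along y at x = 0. Run axis at y = -10 mm; z up.
- flange_centre (a point): Loose pipe floor flange, bare grey metal: a 62 mm square plate 8 mm thick with a round hub 38 mm in diameter in its middle that rises to 32 mm above the underside; lies plate down, hub up, 0.28 to 0.52 kg. Point on its axis, 16 mm above its underside (on the hub). z up along the hub, x and y along the plate's sides.
- tray_nut: Fixed tray 110 mm square, lip 8 mm high, 3 mm thick, black floor 4 mm above the bench. Origin: middle of its underside, z = 0; z up. On its -x side a tab (58 x 74 mm) carries, fixed, a 0.7-size sample of the fitting that belongs here: a hexagonal nut, 84 mm from the tray's centre, top 21 mm above the bench. At the start another fitting lies in it.
- tray_tee: Fixed tray 110 mm square, lip 8 mm high, 3 mm thick, black floor 4 mm above the bench. Origin: middle of its underside, z = 0; z up. On its -x side a tab (58 x 74 mm) carries, fixed, a 0.7-size sample of the fitting that belongs here: a pipe tee, 84 mm from the tray's centre, top 29 mm above the bench. At the start another fitting lies in it.
- tray_flange: Fixed tray 110 mm square, lip 8 mm high, 3 mm thick, black floor 4 mm above the bench. Origin: middle of its underside, z = 0; z up. On its -x side a tab (58 x 74 mm) carries, fixed, a 0.7-size sample of the fitting that belongs here: a square floor flange with a round hub, 84 mm from the tray's centre, top 27 mm above the bench. At the start another fitting lies in it.
- tray_spare: Fixed tray 110 mm square, lip 8 mm high, 3 mm thick, black floor 4 mm above the bench. Origin: middle of its underside, z = 0; z up. It has no tab and no sample, and is empty at the start: the spare tray.
- tin: Upright plain tin, 60 mm in diameter, 80 mm high, standing on the bench; not part of the job. Origin at the middle of its underside.
- tape: Grey roll of tape lying flat, 90 mm in diameter, 48 mm high; not part of the job. Origin at the middle of its underside.
Not all that is in view belongs to the job. What is shaped like the part that bears tee_centre but blue, red or yellow is not meant.

How it is judged:
By the outcome, as a careful person would: the job done as asked, in the order asked, and still so for the second after the job is handed in, with the robot touching nothing.
It also fails if it takes over 99 s, if anything falls off the work surface, if the arm or the gripper's body presses on something with over 40 N, if the wrist force passes 120 N, or if a joint passes its speed limit or range.

## Robot

A 7-joint arm with a two-finger parallel gripper is mounted at the origin on the work surface. World frame = base frame: x ahead of the robot, y to its left, z up, the work surface at z = 0. Lengths are in m, angles in rad, forces in N, time in s.
With the tool pointing down it reaches from about 0.425 to 0.975 m from the base axis. Payload 16.7 kg.
Tool frame: the origin (TCP) lies midway between the tips of the shut fingers; the grasp point (between the pads) lies 19 mm behind it; z points along the fingers, y is the direction in which the jaws open and shut (so a half turn about z gives the same grasp; the last joint's range is limited). The gripper opens to 85 mm and grips with 20 to 120 N. Pads are 22 mm wide; open, the fingers measure 114 mm over their backs; the gripper's body (76 mm by 85 mm) begins 54 mm behind the grasp point. The pads swing forward as they close: fully open they stand 13 mm farther back than shut.
Start: joints at [-1.319, 0.426, 0.074, 1.606, -0.034, 1.111, -0.067], TCP at [0.264, 0.621, 0.231] pointing down, gripper open.
Joint ranges: [-2.85, 2.85], [-0.5, 2.14], [-1.23, 1.37], [0.21, 2.46], [-1.02, 4.16], [0.16, 2.05], [-2.73, 2.73]. Speed limits (rad/s): [1.89, 1.89, 2.39, 2.39, 3.01, 3.01, 3.01].

## Interface

Orientations are given as a 3x3 rotation matrix whose columns are the frame's x, y, z axes.
In Python, from workcell import robot, hand, ik, get_image, order, readout gives the robot as it stands. Calls block until the motion is done:
- robot.move_to(position, orientation): joint-space move of the TCP to a pose.
- robot.servo_line(position, orientation=None, rate=0.15, guard=None): straight line of the TCP; orientation=None keeps the orientation; rate is the mean speed in m/s. With guard (N) it stops when the force on the tool has changed by that much, and returns True; else False.
- robot.movej(angles): joint-space move.
- hand.command_gripper(opening, grasp_force=None): opening from 0.0 (shut) to 1.0 (fully open); grasp_force is the grip in N (None keeps the last); returns when the fingers have stopped.
- robot.hold(seconds).
- ik(position, orientation): joint angles nearest the present ones, or None.
- get_image(name): name is "scene" or "top" or "wrist"; returns a dict with "img" (384x512x3 uint8, red, green, blue), "fx", "fy", "cx", "cy" (pixels), "origin" and "attitude" of the camera in the world. Camera axes: x right, y down, z forward; pixel columns grow to the right and rows downward; lengths in m; the calibration is good to about 2 mm. A picture is of the moment at which its call begins. There is no depth.
A pose or a line that the arm cannot do raises robot.PlanningError and nothing moves.
- order.close_job(): hands the job in, once; it reports no verdict.
Readings, each from a call of its own:
- readout.get_t(): time.
- readout.get_joint_positions(): joint angles.
- readout.get_qd(): joint speeds.
- readout.get_effort(): joint torques, N m.
- readout.get_ee_pos(): TCP position.
- readout.get_tcp_rot(): TCP orientation.
- readout.get_ft_force(): force on the tool from outside, world axes, zero at the start.
- readout.get_ft_torque(): the same for the moment, N m.
- readout.get_gripper_width(): opening from 0.0 (shut) to 1.0 (fully open).
Only numpy, scipy, OpenCV 4.12 (cv2) and the standard library are available. Lean on these libraries where they do the work, as an engineer would, in place of code of your own. Each camera call takes 0.05 s, during which the arm holds its last target. There are 200 camera calls.

## Working session

There is one attempt and no reset: what is moved stays moved. The work goes in short steps, each a Python script; the robot and the scene stay as the last script left them, time stands still between calls to the robot, and variables do not carry over. Pictures are saved under pics/ and viewed, about 12 in all and at most 16, crops included, and the job is handed in when it is done.

```bash
ls; mkdir -p pics
python3 - <<'E'
from workcell import *
import cv2, numpy as np
for n in ("top","scene"):
    d=get_image(n); cv2.imwrite(f"pics/{n}0.png",d["img"][:,:,::-1])
    print(n,d["fx"],d["fy"],d["cx"],d["cy"],d["origin"],np.round(d["attitude"],3).tolist())
E
```

```text
pics
top 429.33876340613176 429.33876340613176 256.2581659155201 193.47140624925353 [ 0.28377105 -0.05851658  1.14622428] [[-0.024, -0.987, 0.161], [-0.999, 0.028, 0.018], [-0.022, -0.16, -0.987]]
scene 435.6080243328937 435.6080243328937 257.01764770832034 194.29345398093562 [ 1.09244863 -0.49584767  0.96592584] [[0.587, 0.597, -0.547], [0.809, -0.446, 0.382], [-0.016, -0.667, -0.745]]
```

View pics/top0.png

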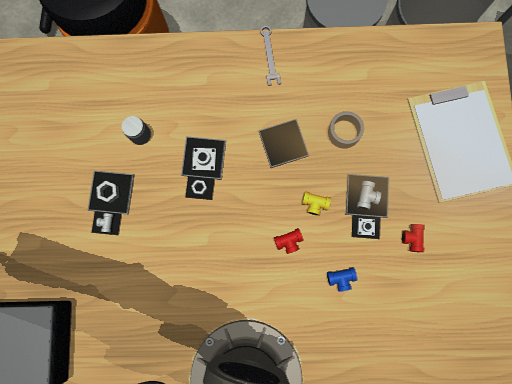

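View pics/scene0.png

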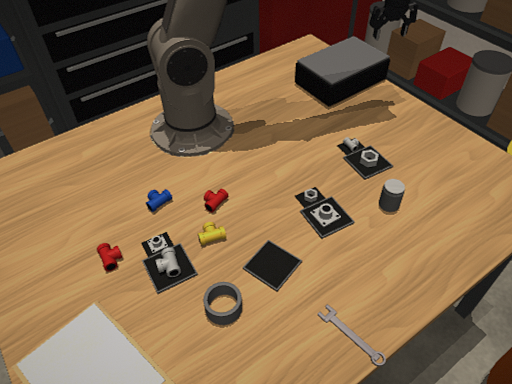

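Top view: the nut sits in the tee-sample tray (110,192), the flange in the nut-sample tray (204,158), and the tee in the flange-sample tray (367,196). The spare tray is at (284,143), the tin at (135,130) and the tape at (346,129). Things that could be taken for the tee are the yellow one (316,203), the reds (289,241) and (415,238), the blue (342,279) and the sample tee (105,223). The grey tee at (367,196) is the one I want.

```bash
cat > h.py <<'E'
from workcell import *
import cv2, numpy as np
def ray(d,uv,z):
    uv=np.atleast_2d(np.asarray(uv,float))
    v=np.c_[(uv[:,0]-d["cx"])/d["fx"],(uv[:,1]-d["cy"])/d["fy"],np.ones(len(uv))]@np.array(d["attitude"]).T
    o=np.array(d["origin"]); return (o+v*((z-o[2])/v[:,2])[:,None])[:,:2]
def proj(d,p):
    c=(np.atleast_2d(p)-d["origin"])@np.array(d["attitude"])
    return np.c_[d["fx"]*c[:,0]/c[:,2]+d["cx"],d["fy"]*c[:,1]/c[:,2]+d["cy"]]
def R(yaw):  # tool down, tool y (jaw axis) at world angle yaw
    y=np.array([np.cos(yaw),np.sin(yaw),0]); z=np.array([0,0,-1.]); return np.c_[np.cross(y,z),y,z]
def snap(n,name=None):
    d=get_image(n)
    if name: cv2.imwrite(f"pics/{name}.png",d["img"][:,:,::-1]); np.save(f"pics/{name}.npy",d,allow_pickle=True)
    return d
E
python3 - <<'E'
from h import *
d=snap("top","top1")
for n,uv in dict(nut=(107,192),fl=(204,158),tee=(368,196),spare=(284,143),s_tee=(105,223),s_nut=(199,188),s_fl=(367,226),tin=(132,124),tape=(346,126)).items():
    z=0.08 if n=="tin" else .048 if n=="tape" else .01
    p=ray(d,uv,z)[0]; print(n,p.round(3),np.hypot(*p).round(3))
w=snap("wrist"); print(w["origin"],np.round(w["attitude"],3).tolist(),w["fx"])
print(readout.get_ee_pos(),np.round(readout.get_tcp_rot(),3).tolist(),readout.get_t())
E
```

```text
nut [0.485 0.366] 0.607
fl [0.571 0.102] 0.58
tee [ 0.454 -0.335] 0.564
spare [ 0.607 -0.117] 0.618
s_tee [0.401 0.369] 0.544
s_nut [0.488 0.116] 0.502
s_fl [ 0.374 -0.327] 0.497
tin [0.65 0.28] 0.708
tape [ 0.637 -0.28 ] 0.696
[0.19353886 0.65095713 0.37293167] [[0.391, 0.879, 0.275], [0.921, -0.372, -0.118], [-0.001, 0.299, -0.954]] 266.53680924782515
[0.26392879 0.62097414 0.23085622] [[-0.92, 0.391, -0.0], [0.391, 0.92, -0.001], [-0.0, -0.001, -1.0]] 0.2
```

Run:
```python
from h import *
T=[("nut",.485,.366),("fl",.571,.102),("spare",.607,-.117),("tee",.454,-.335)]
for n,x,y in T:
    for dx in (.03,0,-.03):
        try: robot.move_to([x-dx,y,.15],R(np.pi/2)); break
        except robot.PlanningError as e: print(n,dx,e)
    d=snap("wrist","w_"+n); print(n,np.round(d["origin"],3),readout.get_t(),np.round(readout.get_joint_positions(),2))
ims=[cv2.imread(f"pics/w_{n}.png")[80:380,56:456] for n,_,_ in T]
cv2.imwrite("pics/mosaic.png",np.vstack([np.hstack(ims[:2]),np.hstack(ims[2:])]))
```

```text
nut [0.378 0.367 0.292] 1.5 [-0.85  0.37  0.08  1.89 -0.04  0.88  0.82]
fl [0.464 0.104 0.292] 2.625 [-0.45  0.32  0.18  1.97 -0.07  0.86  1.34]
spare [ 0.501 -0.116  0.292] 3.5667 [-0.12  0.38  0.26  1.89 -0.12  0.88  1.77]
tee [ 0.349 -0.334  0.292] 4.6583 [ 0.26  0.31  0.35  2.   -0.14  0.85  2.26]
```

View pics/mosaic.png

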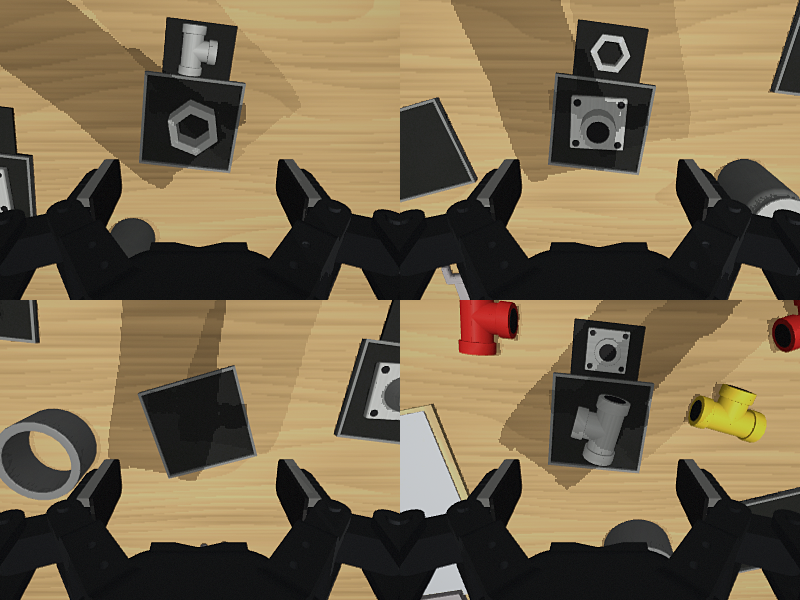

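Wrist views (mosaic), all with image up = toward the robot. The nut lies in the tee-sample tray (192,127) and the flange in the nut-sample tray (598,125). The spare tray is empty (198,422). The grey tee, in the flange-sample tray (603,430), has its branch to the left. This confirms the choice. Next I measure the trays and take overhead looks at the fittings.

```bash
cat >> h.py <<'E'
def near(mask,uv):
    _,lab,st,_=cv2.connectedComponentsWithStats(mask.astype(np.uint8))
    ys,xs=np.where(lab>0); i=np.argmin(np.hypot(xs-uv[0],ys-uv[1])); return lab==lab[ys[i],xs[i]]
def hullpts(m,d,z):
    c=max(cv2.findContours(m.astype(np.uint8),cv2.RETR_EXTERNAL,cv2.CHAIN_APPROX_NONE)[0],key=cv2.contourArea)
    return ray(d,c[:,0],z).astype(np.float32)
def rect(P):
    (cx,cy),(a,b),th=cv2.minAreaRect((P*1000).astype(np.float32))
    return np.array([cx,cy])/1000,(a,b),th
def grey(d,s=60):
    return cv2.cvtColor(d["img"],cv2.COLOR_RGB2HSV)[:,:,1]<s
E
python3 - <<'E'
from h import *
C=dict(nut=(.485,.366),fl=(.571,.102),spare=(.607,-.117),tee=(.454,-.335))
for n,c in C.items():
    d=np.load(f"pics/w_{n}.npy",allow_pickle=True).item()
    hsv=cv2.cvtColor(d["img"],cv2.COLOR_RGB2HSV)
    m=((hsv[:,:,1]<75)|(hsv[:,:,2]<45)).astype(np.uint8)
    m=cv2.morphologyEx(m,cv2.MORPH_OPEN,np.ones((5,5)))
    uv=proj(d,[*c,.01])[0]
    m=near(m,uv); P=hullpts(m,d,.010); ce,(a,b),th=rect(P)
    box=cv2.boxPoints(((ce[0]*1000,ce[1]*1000),(a,b),th))
    # long axis
    e=box[1]-box[0],box[2]-box[1]; L=max(e,key=np.linalg.norm) if n!="spare" else max(e,key=lambda v:abs(v[0]))
    L=L/np.linalg.norm(L); L*=np.sign(L[0])
    t=ce+ (L*(max(a,b)/2-55)/1000 if n!="spare" else 0)
    print(n,"uv",uv.round(),"rect",ce.round(4),round(a),round(b),"tray c",t.round(4),"yaw",np.degrees(np.arctan2(L[1],L[0])).round(1))
    hh=hsv[tuple(slice(int(v)-2,int(v)+3) for v in uv[::-1])]
E
```

```text
nut uv [253. 207.] rect [0.4544 0.3607] 109 166 tray c [0.4824 0.3573] yaw -7.0
fl uv [253. 207.] rect [0.5431 0.1082] 109 167 tray c [0.5711 0.1047] yaw -7.2
spare uv [253. 207.] rect [ 0.6056 -0.1149] 110 109 tray c [ 0.6056 -0.1149] yaw 16.3
tee uv [253. 205.] rect [ 0.426 -0.331] 109 166 tray c [ 0.454  -0.3339] yaw -6.0
```

Run:
```python
from h import *
C=[("tee",.454,-.335),("fl",.571,.102),("nut",.485,.366)]
ims=[]
for n,x,y in C:
    robot.move_to([x+.076,y,.13],R(np.pi/2)); d=snap("wrist","o_"+n)
    uv=proj(d,[x,y,.03])[0].astype(int); print(n,uv,np.round(d["origin"],3),readout.get_t())
    im=d["img"][max(uv[1]-70,0):uv[1]+80,uv[0]-75:uv[0]+75,::-1]; ims.append(cv2.resize(cv2.resize(im,(150,150)) if im.shape[0]!=150 else im,(266,266),interpolation=cv2.INTER_CUBIC))
cv2.imwrite("pics/over.png",np.hstack(ims))
```

```text
tee [253 107] [ 0.455 -0.334  0.271] 5.2167
fl [256 108] [0.571 0.1   0.272] 6.925
nut [256 106] [0.486 0.364 0.272] 8.05
```

View pics/over.png

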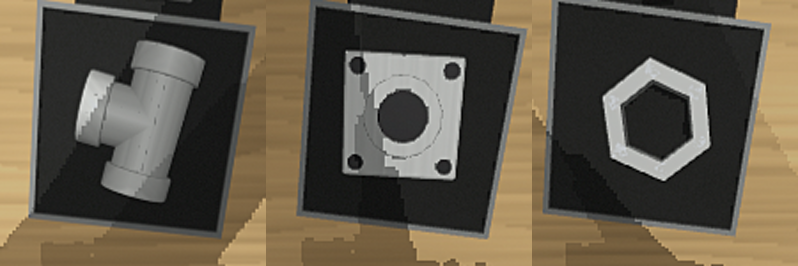

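Tray fits come out at 109–110 × 166–167 mm, against 110 × 168 expected. Overhead crops: the tee has its branch to the left, the flange has its hub up, and the nut has its corners up and down. Next come the fittings' poses.

```bash
cat > meas.py <<'E'
from h import *
TR=dict(tray_tee=(.4824,.3573,-7.0),tray_nut=(.5711,.1047,-7.2),tray_spare=(.6056,-.1149,16.3),tray_flange=(.454,-.3339,-6.0))
Z=dict(tee=.0215,fl=.012,nut=.028)
def fit(n,d,tray,thr=70):
    x,y,a=TR[tray]; a=np.radians(a); r=np.array([[np.cos(a),-np.sin(a)],[np.sin(a),np.cos(a)]])
    q=np.array([[-1,-1],[1,-1],[1,1],[-1,1]])*.047@r.T+[x,y]
    poly=proj(d,np.c_[q,np.full(4,.012)]).astype(np.int32)
    ins=cv2.fillPoly(np.zeros(d["img"].shape[:2],np.uint8),[poly],1)
    m=((d["img"].max(2)>thr)&(ins>0)).astype(np.uint8)
    m=cv2.morphologyEx(m,cv2.MORPH_OPEN,np.ones((3,3)))
    m=near(m,proj(d,[x,y,.02])[0]); P=hullpts(m,d,Z[n])
    c,(w,h),th=rect(P); out=dict(c=c.round(4),wh=(round(w,1),round(h,1)),th=round(th,1),off_mm=((c-[x,y])*1000).round(1))
    if n=="nut":
        (cx,cy),rad=cv2.minEnclosingCircle((P*1000).astype(np.float32)); out["circ"]=(round(cx,1),round(cy,1),round(rad,1))
        H=P-P.mean(0); ang=np.radians(np.arange(0,60)); w=[np.ptp(H@[np.cos(t),np.sin(t)])+np.ptp(H@[np.cos(t+np.pi/3),np.sin(t+np.pi/3)])+np.ptp(H@[np.cos(t+2*np.pi/3),np.sin(t+2*np.pi/3)]) for t in ang]
        out["flat"]=int(np.argmin(w)); out["across"]=round(min(w)/3*1000,1)
    if n=="tee":
        ys,xs=np.where(m); out["mass-c"]=((ray(d,np.c_[xs,ys],Z[n]).mean(0)-c)*1000).round(1)
    return out
E
python3 - <<'E'
from meas import *
for n,t in (("tee","tray_flange"),("fl","tray_nut"),("nut","tray_tee")):
    print(n,fit(n,np.load(f"pics/o_{n}.npy",allow_pickle=True).item(),t))
E
```

```text
tee {'c': array([ 0.4512, -0.3359]), 'wh': (54.3, 74.9), 'th': 74.9, 'off_mm': array([-2.8, -2. ]), 'mass-c': array([-0.3,  3.9])}
fl {'c': array([0.5672, 0.1028]), 'wh': (61.2, 61.7), 'th': 86.7, 'off_mm': array([-3.9, -1.9])}
nut {'c': array([0.4828, 0.361 ]), 'wh': (56.8, 50.3), 'th': 6.4, 'off_mm': array([0.4, 3.7]), 'circ': (482.5, 360.8, 28.7), 'flat': 36, 'across': np.float64(50.6)}
```

```bash
cat > pp.py <<'E'
from meas import *
UP=.16
def go(x,y,z,yaw):
    best=None
    for k in (0,np.pi,-np.pi):
        q=ik([x,y,z],R(yaw+k))
        if q is not None and (best is None or abs(q[6])<abs(best[0][6])): best=(q,yaw+k)
    robot.move_to([x,y,z],R(best[1])); return best[1]
def pick(x,y,z,yaw,op=.8,F=70):
    hand.command_gripper(op); go(x,y,UP,np.radians(yaw))
    robot.servo_line([x,y,z+.03],rate=.2)
    print("guard",robot.servo_line([x,y,z],rate=.06,guard=10),readout.get_ee_pos().round(4) if hasattr(readout.get_ee_pos(),'round') else readout.get_ee_pos())
    hand.command_gripper(0.,F); print("width",readout.get_gripper_width()*85, "ft",np.round(readout.get_ft_force(),1))
    robot.servo_line([x,y,UP],rate=.15); print("lift width",readout.get_gripper_width()*85,np.round(readout.get_ft_force(),1),readout.get_t())
def place(x,y,z,yaw,op=.8):
    go(x,y,UP,np.radians(yaw))
    robot.servo_line([x,y,z+.025],rate=.15)
    print("guard",robot.servo_line([x,y,z-.001],rate=.03,guard=6),np.round(readout.get_ee_pos(),4))
    hand.command_gripper(op); robot.servo_line([x,y,UP],rate=.15); print("t",readout.get_t())
E
python3 - <<'E'
from pp import *
pick(.4512,-.3359,.003,75)
d=snap("wrist","g_tee")
E
```

```text
guard False [ 0.451  -0.3361  0.003 ]
width 48.57085978712654 ft [-1.9 -1.1  6.7]
lift width 48.369229931018744 [ 0.5 -0.  -5.1] 13.8333
```

View pics/g_tee.png

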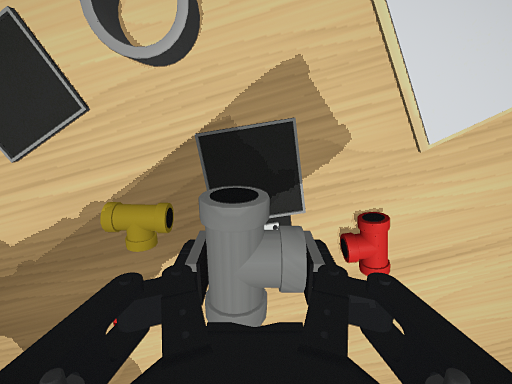

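The tee is held at 48.4 mm width, with a weight of about 5 N, and it is level between the pads. I'll place it in the spare tray.

Run:
```python
from pp import *
place(.6056,-.1149,.003,106.3)
pick(.5672,.1028,.012,82.8,op=.75)
snap("wrist","g_fl"); snap("top","top2")
a=cv2.imread("pics/g_fl.png")[100:,60:460]; b=cv2.imread("pics/top2.png")[90:250,60:420]
cv2.imwrite("pics/m2.png",np.vstack([a,cv2.resize(b,(400,178))]))
```

```text
guard True [ 0.6054 -0.1149  0.0036]
t 18.2667
guard False [0.5672 0.1026 0.012 ]
width 35.45079558308014 ft [-1.8  0.5 10.4]
lift width 35.9556258131325 [ 0.4  0.5 -4.3] 22.275
```

View pics/m2.png

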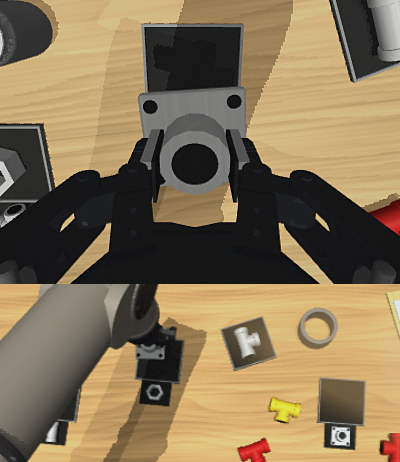

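The tee rests in the spare tray (245,340). The flange is held by its hub, level (190,165).

Run:
```python
from pp import *
place(.454,-.3339,.012,84,op=.75)
pick(.4828,.361,.002,96.4)
snap("wrist","g_nut"); snap("top","top3")
a=cv2.imread("pics/g_nut.png")[100:,60:460]; b=cv2.imread("pics/top3.png")[90:250,60:420]
cv2.imwrite("pics/m3.png",np.vstack([a,cv2.resize(b,(400,178))]))
```

```text
guard True [ 0.4538 -0.3338  0.0126]
t 27.275
guard False [0.4827 0.361  0.0018]
width 48.51010817582344 ft [-2.5 -0.9  5. ]
lift width 48.49626840001706 [-0.5 -0.  -2.2] 32.9167
```

View pics/m3.png

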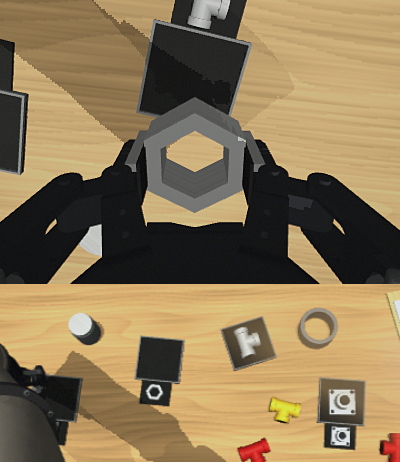

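The flange sits in its own tray (342,400), and the nut is held level by its flats (195,155). I'll place it, then move the tee from the spare tray to its tray.

Run:
```python
from pp import *
place(.5711,.1047,.002,82.8)
robot.move_to([.6056+.076,-.1149,.15],R(np.pi/2)); d=snap("wrist","o_tee2"); print(fit("tee",d,"tray_spare"))
pick(.6056,-.1149,.003,106.3)
place(.4824,.3573,.003,83)
# overhead checks
ims=[]
for n,t in (("tee","tray_tee"),("nut","tray_nut"),("fl","tray_flange")):
    x,y,_=TR[t]; robot.move_to([x+.076,y,.15],R(np.pi/2)); d=snap("wrist","e_"+n); print(n,fit(n,d,t),readout.get_t())
    uv=proj(d,[x,y,.01])[0].astype(int); ims.append(cv2.resize(d["img"][uv[1]-70:uv[1]+70,uv[0]-70:uv[0]+70,::-1],(260,260)))
b=snap("top","top4")["img"][90:250,60:420,::-1]
cv2.imwrite("pics/m4.png",np.vstack([np.hstack(ims),cv2.resize(b,(780,339))]))
```

```text
guard True [0.5708 0.1046 0.0026]
t 37.3917
{'c': array([ 0.6058, -0.1143]), 'wh': (74.6, 53.8), 'th': 16.4, 'off_mm': array([0.2, 0.6]), 'mass-c': array([-2.6,  3.5])}
guard False [ 0.6056 -0.1151  0.0029]
width 48.414175134841656 ft [-0.6 -0.8  6.1]
lift width 48.059574213268256 [ 0.1 -0.1 -5.4] 43.825
guard True [0.4822 0.3572 0.0037]
t 48.925
tee {'c': array([0.4815, 0.3568]), 'wh': (53.7, 75.0), 'th': 83.0, 'off_mm': array([-0.9, -0.5]), 'mass-c': array([-1.8, -3.6])} 49.3833
nut {'c': array([0.5703, 0.1045]), 'wh': (50.3, 56.7), 'th': 82.8, 'off_mm': array([-0.8, -0.2]), 'circ': (570.2, 104.6, 28.6), 'flat': 23, 'across': np.float64(50.6)} 50.475
fl {'c': array([ 0.4537, -0.3337]), 'wh': (61.1, 61.4), 'th': 88.0, 'off_mm': array([-0.3,  0.2])} 52.1917
```

View pics/m4.png

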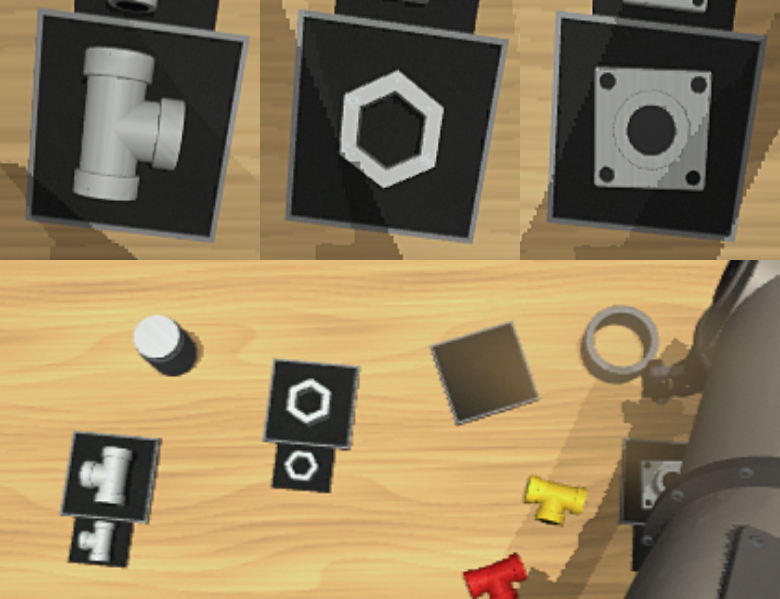

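All three fittings are centred and flat, the spare tray is empty, and the tin and tape are where they were. I'm handing in the job.

Run:
```python
from workcell import *
order.close_job(); print(readout.get_t())
```

```text
the job is handed in; nothing more can be done
the job is handed in; nothing more can be done
```

The job is done and handed in: each fitting lies in the middle of the tray with its own sample, after about 52 s of the 99 s allowed. I moved the tee to the spare tray first, then the flange, then the nut, then the tee on to its own tray. Each was lowered until contact before letting go.

- **Position:** the last overhead checks put the tee, nut and flange each within about 1 mm of its tray's centre, lying flat and the same way up as before.
- **Surroundings:** the spare tray is empty, and the tin and tape appear at the same pixels as at the start.
- **Disagreements:** the tee's outline measured about 4 mm over its nominal size (54 × 75 mm against 50 × 70 mm), probably because its top lies nearer the camera than the plane I cast onto. The jaw readings were 1.5–2.5 mm under the nominal widths. No check failed.

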